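# Tare the weighing bowl and load a bearing ring

### The arm

A 6-joint arm with a two-finger parallel gripper is mounted at the origin on a cart in front of the work surface, level with it; the furniture and walls round the work are solid. World frame = base frame: x ahead of the robot, y to its left, z up, the work surface at z = 0. Lengths are in m, angles in rad, forces in N, time in s.
With the tool pointing down it reaches from about 0.375 to 0.975 m from the base axis. Payload 3.8 kg.
Tool frame: the origin (TCP) lies on the centre line of the jaws, within the pads' length; the fingertips stand 17 mm ahead of it and the grasp point (between the pads) lies 2 mm behind it (bot.tip_extent is the distance from the TCP to the fingertips, in m); z points along the fingers, y is the line along which they close (so a half turn about z gives the same grasp; the last joint's range is limited). The gripper opens to 85 mm and grips with 20 to 120 N. Pads are 22 mm wide; open, the fingers measure 114 mm over their backs; the gripper's body (76 mm by 85 mm) begins 54 mm behind the grasp point. The pads swing forward as they close: fully open they stand 13 mm farther back than shut.
Start: joints at [-1.339, 0.264, 1.604, -0, 1.274, -0.037], TCP at [0.179, -0.651, 0.248] pointing down, gripper open.
Joint ranges: [-2.63, 2.63], [-0.94, 2.18], [0.31, 2.57], [-1.31, 4.45], [0, 2.66], [-2.55, 2.55]. Speed limits (rad/s): [2.57, 2.57, 3.14, 3.14, 3.14, 3.14].

### API

Orientations are given as a rotation vector (axis times angle).
In Python, from workcell import readout, read_camera, finish_job, bot gives the robot as it stands.
- The arm moves only by the tool jog_arm, never from a script. Its argument "deltas" is one flat list of numbers, 7 for each row, row after row: the shift along the tool's x, y, z in m, then the turn, a rotation vector about the tool's x, y, z in degrees, then the gripper command: -1 is shut, 1 is fully open, values between are in proportion. A call has 1 to 8 rows; each row is the pose to reach, as a shift and turn from the pose commanded when the call began, along the tool's axes at that moment; what a row does not reach only later rows make up. A row lasts 1/10 s, in which the tool goes at most 50 mm and 8.59 degrees, less where a joint would pass 70% of its speed; a pose out of reach is approached as far as the arm can. A call with a gripper value outside its range is refused whole. The fingers move at their own pace and stop on an object; "squeeze" is the grip in N (left out, the last holds). Time passes only in rows, so rows that repeat a pose let the fingers close. It gives the time, the measured TCP pose, the force, the opening and the grip force at its end, in the units of the state.
- readout.read_state(): the state, without advancing time (a new reading comes with each control period).
- read_camera(name): name is "scene" or "top"; returns a dict with "color" (480x640x3 uint8, blue, green, red), "fx", "fy", "cx", "cy" (pixels), "dist" ([k1, k2, p1, p2, k3] as OpenCV has them; the pictures are not rectified), "origin" and "attitude" of the camera in the world. Camera axes: x right, y down, z forward; pixel columns grow to the right and rows downward; lengths in m; the calibration is good to about 2 mm. A picture is of the moment at which its call begins. There is no depth.
- finish_job(): hands the job in; it is judged then, once.
The state is a dict: "time": time; "q": joint angles; "joint_vel": joint speeds; "joint_torque": joint torques, N m; "tool_pos": TCP position; "tcp_rot": TCP orientation; "wrist_force": force on the tool from outside, world axes, zero at the start; "torque": the same for the moment, N m; "width": opening from 0.0 (shut) to 1.0 (fully open); "grip_force": force on a finger pad.
Only numpy, scipy, OpenCV 4.12 (cv2) and the standard library are available. Lean on these libraries where they do the work, as an engineer would, in place of code of your own. Each camera call takes 0.05 s, during which the arm holds its last target. There are 200 camera calls.

### The job

Lift the empty weighing bowl by its centre post and set it down gently on the scale so that it seats flat over the boss of the load pan, and let go. Then press the tare key down gently, just past its click, and keep it down for a full second; the key's height is not known, so feel for it and never push hard on it. Finally lower the grooved inner bearing ring over the bowl's post until it lies flat on the bowl's floor and let go (drop nothing), with the bowl still seated and without overloading the pan, pressing tare again or disturbing the other things.

Things in the scene. Friction and masses are not known exactly. Their poses are not given: they have to be found in the camera images.
- scale: Grey bench scale, 130 mm (x) by 190 mm (y), fixed to the bench; its black deck is 42 mm above the bench. Origin under the centre of its base, z up; the load pan is toward its -y end (centre at y = -37 mm), the tare key toward its +y end (y = +58 mm).
- pan_top (a point): Centre of the flat upper face of the round steel load pan (84 mm across, 56 mm above the bench when unloaded), on which the bowl's foot rests. A central boss 32 mm across, 4 mm high with a bevelled edge, rises from this face and fits inside the bowl's foot with 2 mm to spare all round. Axes as the scale's.
- pan (a joint): How far the load pan has sunk on its spring (m), 0 unloaded, about 3 N per mm, stop at 0.006. More than 0.0048 (some 14 N in all) overloads the scale.
- tare_bushing (a point): Centre of the top of the fixed steel bushing under the tare key, 46 mm above the bench. The tare key, a black round cap 26 mm across, stands above this point on an adjusted stem: its top, unpressed, is anywhere from 20 to 44 mm above this point and is not measured.
- tare_key (a joint): How far the tare key is pressed down (m), 0 free, stop at 0.005; spring of about 2.3 N at first motion rising 1 N per mm. It tares when pressed beyond 0.003 (about 5.3 N) and held there; more than 12 N damages it. It springs back when let go.
- weigh_bowl: Low round aluminium bowl, 100 mm across, rim 22 mm high, about 0.22 kg, with an upright steel centre post 18 mm across, its top 62 mm above the underside (tapered from 57 mm up): grip it there. Floor 10 mm above the underside, 95 mm across inside. Below, a round foot, 50 mm outside, 36 mm inside, 6 mm deep. Origin at the centre of the underside, z up the post.
- inner_ring: Plain steel inner bearing ring with a groove round its outside, 42 mm outside diameter, 16 mm high, about 0.07 kg; it goes over the bowl's 18 mm post with some 1.5 mm to spare all round. Grip it across the outside. Origin at the centre of its underside, z along its axis.
- test_cup: Bystander: empty aluminium cup, 67 mm across, 58 mm high, behind the scale. Origin at the centre of its underside.
- roller_cone: Bystander: tapered roller bearing cone with rollers, 47 mm across, 19 mm high. Origin at the centre of its underside.
- marker: Bystander: marker pen, 130 mm long, lying behind the scale. Origin at its underside.
- spacer: Bystander: black spacer ring, 36 mm across, 10 mm high. Origin at the centre of its underside.
- spanner: Bystander: open-ended spanner, 151 mm long, lying flat. Origin at its underside.
Mind the look-alikes: they are no part of the job. What is shaped like the weigh_bowl but orange or turquoise is not meant.

How it is judged:
On the way, in this order (a step that is already met when the one before it is completed fails the run):
1. the empty bowl is seated on the load pan and released (horizontal distance between weigh_bowl and pan_top below 0.004 m and z of weigh_bowl in the frame of pan_top between -0.003 and 0.0025 m and angle between weigh_bowl's own z axis and vertical below 0.05 rad and contact force between the fingers and weigh_bowl below 0.1 N and linear speed of weigh_bowl below 0.02 m/s and contact force between the fingers and inner_ring below 0.1 N and not (horizontal distance between inner_ring and weigh_bowl below 0.045 m and z of inner_ring in the frame of weigh_bowl between 0 and 0.06 m)), for 0.2 s.
2. the tare key is held down for a second with only the empty bowl on the pan (horizontal distance between weigh_bowl and pan_top below 0.004 m and z of weigh_bowl in the frame of pan_top between -0.003 and 0.0025 m and angle between weigh_bowl's own z axis and vertical below 0.05 rad and value of joint tare_key above 0.003 m and contact force between the fingers and weigh_bowl below 0.1 N and not (horizontal distance between inner_ring and weigh_bowl below 0.045 m and z of inner_ring in the frame of weigh_bowl between 0 and 0.06 m)), for 0.8 s.
At the end, for the whole second after the job is handed in: Bowl over the pan's boss: within 4 mm of centre, underside within 2.5 mm of the pan's face, upright to 0.05 rad. Ring round the post, its underside 8 to 12 mm above the bowl's underside, tilt under 0.05 rad. Both at rest, tare key up (under 1 mm) (horizontal distance between weigh_bowl and pan_top below 0.004 m and z of weigh_bowl in the frame of pan_top between -0.003 and 0.0025 m and angle between each of weigh_bowl, inner_ring's own z axis and vertical below 0.05 rad and horizontal distance between inner_ring and weigh_bowl below 0.008 m and z of inner_ring in the frame of weigh_bowl between 0.008 and 0.012 m and linear speed of each of inner_ring, weigh_bowl below 0.01 m/s and value of joint tare_key below 0.001 m); the robot touches nothing.
It fails at once if the tare key is pushed with more than 12 N (contact force between any of the arm, the fingers, weigh_bowl, inner_ring and tare_key above 12 N).
It fails at once if the load pan is overloaded (sunk more than 4.8 mm) (value of joint pan above 0.0048 m).
It fails at once if the tare key is pressed past its click with the ring in the bowl (value of joint tare_key above 0.003 m and horizontal distance between inner_ring and weigh_bowl below 0.045 m and z of inner_ring in the frame of weigh_bowl between 0 and 0.06 m).
It fails at once if the bowl or the ring is dropped (moves over 0.35 m/s out of the fingers) ((linear speed of weigh_bowl above 0.35 m/s and contact force between the fingers and weigh_bowl below 0.05 N) or (linear speed of inner_ring above 0.35 m/s and contact force between the fingers and inner_ring below 0.05 N)).
It fails at once if a bystander is moved more than 25 mm (distance of any of test_cup, roller_cone, marker, spacer, spanner from where it was at the start of the episode above 0.025 m).
It also fails if it takes over 67 s, if anything falls off the work surface, if the arm or the gripper's body presses on something with over 40 N, if the wrist force passes 120 N, or if a joint passes its speed limit or range.

## Working session

There is one attempt and no reset: what is moved stays moved. The work goes in short steps, Python scripts to look and compute and a tool call to move; the robot and the scene stay as the last step left them, time stands still between calls to the robot, and variables do not carry over. Pictures are saved under pics/ and viewed, at most 13 in all, crops included, and the job is handed in when it is done.

Besides the shell and the picture viewer there is one more tool, called after "Request:" by a JSON object that holds its "op" and its "data". jog_arm: Moves the arm, as the interface text tells. Its arguments: {"type":"object","properties":{"deltas":{"type":"array"},"squeeze":{"type":"number"}},"required":["deltas"]}

```bash
mkdir -p pics; ls; python3 - <<'E'
from workcell import readout, read_camera, bot
import cv2,pickle
s=readout.read_state(); print(s)
d={}
for n in("scene","top"):
    c=read_camera(n); d[n]=c; cv2.imwrite(f"pics/{n}0.png",c["color"])
    print({k:v for k,v in c.items() if k!="color"})
pickle.dump(d,open("c0.pkl","wb"))
E
```

```text
pics
{'time': 0.0, 'q': array([-1.33889717e+00,  2.64717602e-01,  1.60538010e+00, -9.83851731e-06,
        1.27365213e+00, -3.68812587e-02]), 'joint_vel': array([-0.00144637, -0.00017998,  0.00149021,  0.00105022, -0.00073057,
        0.00087383]), 'joint_torque': array([-1.52019702e-04, -5.15112555e+01, -3.67317867e+01,  9.40774976e-05,
        1.28117338e-02,  5.07724167e-06]), 'tool_pos': array([ 0.17910119, -0.65010005,  0.24698261]), 'tcp_rot': array([-3.11113831e+00, -4.20646520e-01,  3.44351385e-04]), 'wrist_force': array([1.63757355, 0.09496383, 0.39011361]), 'torque': array([-0.00309098,  0.00968732, -0.03260374]), 'grip_force': 0.0, 'width': 0.9987450025763899}
{'fx': 496.2064257388651, 'fy': 496.2064257388651, 'cx': 325.28688478365507, 'cy': 246.3309060510743, 'dist': array([-0.0487212,  0.       ,  0.       ,  0.       ,  0.       ]), 'origin': array([0.12366838, 0.91286882, 0.5284398 ]), 'attitude': array([-0.55918545,  2.38666161, -1.51629887])}
{'fx': 484.37799762340717, 'fy': 484.37799762340717, 'cx': 322.74978272475335, 'cy': 244.69598059452827, 'dist': array([0.02540034, 0.        , 0.        , 0.        , 0.        ]), 'origin': array([0.43346481, 0.0523908 , 1.00471216]), 'attitude': array([-2.14609508,  2.1648276 , -0.1455905 ])}
```

View pics/top0.png

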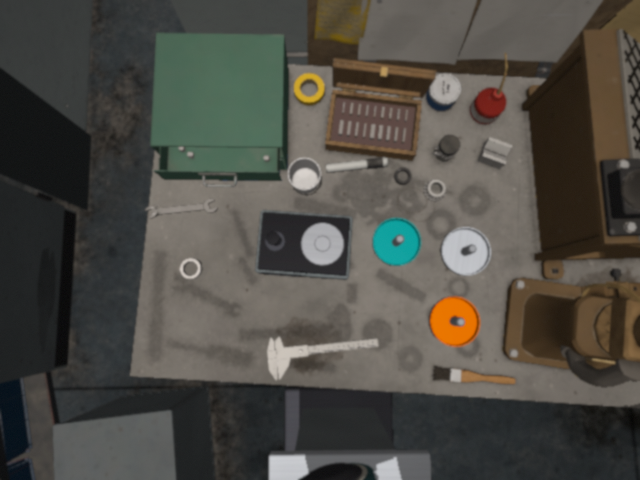

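View pics/scene0.png

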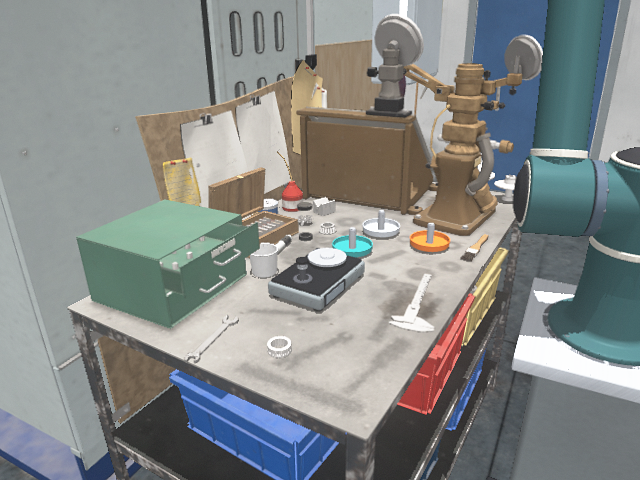

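The top view shows the bowl near (466,251), the pan at (322,243) and the key at (275,241). There are two ring candidates, at (190,268) and (437,188), so I'll zoom in on both.

```bash
cat > h.py <<'E'
import numpy as np,cv2
from scipy.spatial.transform import Rotation as R
def ray(c,uv):
    K=np.array([[c["fx"],0,c["cx"]],[0,c["fy"],c["cy"]],[0,0,1]])
    p=cv2.undistortPoints(np.array([[uv]],float),K,c["dist"])[0,0]
    return R.from_rotvec(c["attitude"]).apply([p[0],p[1],1])
def at(c,uv,z):
    d=ray(c,uv); o=np.array(c["origin"]); return o+d*(z-o[2])/d[2]
def px(c,P):
    K=np.array([[c["fx"],0,c["cx"]],[0,c["fy"],c["cy"]],[0,0,1]])
    Ri=R.from_rotvec(c["attitude"]).inv(); q=Ri.apply(np.array(P)-c["origin"])
    return cv2.projectPoints(q.reshape(1,1,3),np.zeros(3),np.zeros(3),K,c["dist"])[0][0,0]
E
python3 - <<'E'
import pickle,cv2,numpy as np
from h import *
d=pickle.load(open("c0.pkl","rb")); t=d["top"]["color"]; s=d["scene"]["color"]
def crop(i,u,v,w,h): return cv2.resize(i[v-h//2:v+h//2,u-w//2:u+w//2],(400,300),interpolation=cv2.INTER_CUBIC)
a=np.vstack([np.hstack([crop(s,279,346,48,36),crop(s,328,228,48,36)]),np.hstack([crop(s,320,270,120,90),crop(t,305,243,120,90)])])
cv2.imwrite("pics/crop.png",a)
for n,uv,z in[("bowl rim",(466,251),.022),("pan",(322,243),.056),("key",(275,241),.08),("rA",(190,268),.016),("rB",(437,188),.016)]: print(n,at(d["top"],uv,z).round(4), px(d["scene"],at(d["top"],uv,z)).round(0))
E
```

```text
bowl rim [ 0.5475 -0.2442  0.022 ] [381. 224.]
pan [0.5618 0.0496 0.056 ] [327. 255.]
key [0.5632 0.1401 0.08  ] [306. 262.]
rA [0.518  0.3192 0.016 ] [280. 342.]
rB [ 0.6811 -0.1918  0.016 ] [328. 225.]
```

View pics/crop.png

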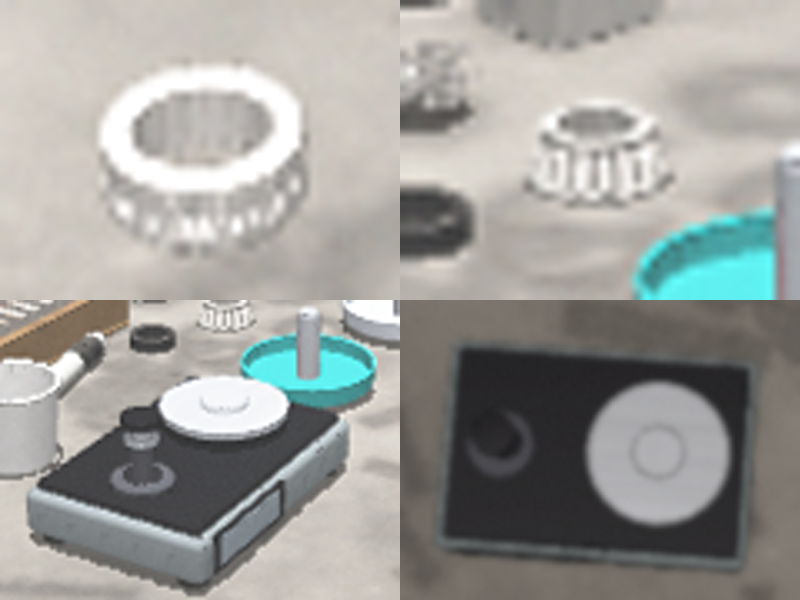

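The left crop (190,268) is the plain grooved ring, so that is the inner_ring. The right one has tapered rollers, so it is the roller_cone. Next I'll measure the centres from contours.

```bash
cat > m.py <<'E'
from h import *
def blobs(c,roi,th,inv=False):
    u0,v0,u1,v1=roi; g=cv2.cvtColor(c["color"],cv2.COLOR_BGR2GRAY)[v0:v1,u0:u1]
    m=((g<th) if inv else (g>th)).astype(np.uint8)
    cs,_=cv2.findContours(m,cv2.RETR_EXTERNAL,cv2.CHAIN_APPROX_NONE)
    k=max(cs,key=cv2.contourArea)+np.array([u0,v0]); return k
def circ(c,k,z):
    P=np.array([at(c,p[0],z)[:2] for p in cv2.convexHull(k)])
    # dense contour to plane, least-squares circle
    A=np.c_[2*P,np.ones(len(P))]; s=np.linalg.lstsq(A,(P**2).sum(1),rcond=None)[0]
    return s[:2].round(4),round(float(np.sqrt(s[2]+s[:2]@s[:2])),4)
E
python3 - <<'E'
import pickle
from m import *
d=pickle.load(open("c0.pkl","rb")); t=d["top"];s=d["scene"]
for n,roi,z in[("pan",(296,215,349,271),.056),("bowl",(436,220,498,282),.022),("ring",(172,250,210,288),.016)]:
    for th in(135,150,165): print(n,th,*circ(t,blobs(t,roi,th),z))
k=blobs(t,(245,200,360,290),75,True); r=cv2.minAreaRect(k)
b=np.array([at(t,p,.042) for p in cv2.boxPoints(r)]); print("deck",b[:,:2].round(4),b.mean(0).round(4))
for n,roi,z in[("ringS",(258,330,300,364),.016),("panS",(300,243,352,270),.056)]:
    for th in(190,215): 
        k=blobs(s,roi,th);print(n,th,*circ(s,k,z),cv2.boundingRect(k))
def crop(i,u,v,w,h): return cv2.resize(i[v-h//2:v+h//2,u-w//2:u+w//2],(400,300),interpolation=cv2.INTER_CUBIC)
cv2.imwrite("pics/crop2.png",np.vstack([np.hstack([crop(t["color"],466,251,80,60),crop(s["color"],381,224,80,60)]),np.hstack([crop(t["color"],276,241,40,30),crop(s["color"],302,270,40,30)])]))
E
```

```text
pan 135 [0.5609 0.0496] 0.0408
pan 150 [0.5605 0.0496] 0.0399
pan 165 [0.5604 0.0495] 0.0386
bowl 135 [ 0.5484 -0.2447] 0.0501
bowl 150 [ 0.5465 -0.2407] 0.0461
bowl 165 [ 0.5465 -0.2407] 0.045
ring 135 [0.518  0.3199] 0.0215
ring 150 [0.518 0.32 ] 0.021
ring 165 [0.5182 0.3197] 0.0201
deck [[ 0.5115  0.1784]
 [ 0.6298  0.171 ]
 [ 0.6154 -0.0073]
 [ 0.4974  0.0029]] [0.5635 0.0862 0.042 ]
ringS 190 [0.5265 0.3267] 0.0542 (258, 330, 42, 34)
ringS 215 [0.5194 0.3212] 0.0215 (267, 336, 24, 15)
panS 190 [0.5606 0.0358] 0.0521 (308, 243, 44, 22)
panS 215 [0.561  0.0519] 0.0412 (308, 248, 38, 17)
```

View pics/crop2.png

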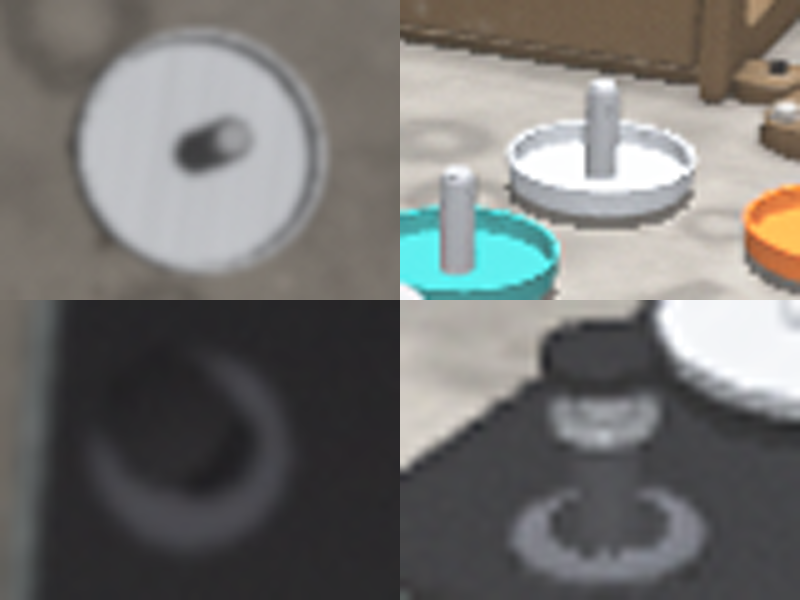

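```bash
python3 - <<'E'
import pickle
from m import *
d=pickle.load(open("c0.pkl","rb")); t=d["top"];s=d["scene"]
p=lambda *a:print(*[x.round(4) if hasattr(x,'round') else x for x in a])
p("bush top",at(t,(275.5,240.5),.046)," scene",at(s,(302.8,278.5),.046))
p("post top",at(t,(473,247.6),.062)," scene",at(s,(381.6,211),.062))
B=np.array([.568,.144])
for z in(.066,.07,.074,.078,.082,.086,.09): p(z,px(s,[*B,z]),px(t,[*B,z]))
p("base robot",px(t,[0,0,0]),px(t,[.179,-.651,.248]),px(s,[.179,-.651,.248]))
for uv in((508,358),(512,280),(545,278),(600,300),(560,375)): p(uv,at(t,uv,0),at(t,uv,.15))
# microscope height: base of column in scene ~ (455,225)
for h in(0,.1,.2,.3,.4,.5): p(h,px(s,[.38,-.43,h]))
E
```

```text
bush top [0.569  0.1424 0.046 ]  scene [0.567  0.1483 0.046 ]
post top [ 0.5494 -0.2461  0.062 ]  scene [ 0.5452 -0.2371  0.062 ]
0.066 [303.1022 268.7582] [273.7069 239.5852]
0.07 [303.0413 266.9934] [273.5076 239.2955]
0.074 [302.9803 265.2225] [273.3066 239.0034]
0.078 [302.9191 263.4455] [273.1039 238.7088]
0.082 [302.8576 261.6625] [272.8995 238.4117]
0.086 [302.796  259.8733] [272.6933 238.112 ]
0.09 [302.7343 258.0779] [272.4853 237.8098]
base robot [350.2615 536.2501] [809.8709 483.8636] [555.0323 123.2785]
(508, 358) [ 0.3315 -0.3247  0.    ] [ 0.3467 -0.2684  0.15  ]
(512, 280) [ 0.4889 -0.3426  0.    ] [ 0.4806 -0.2836  0.15  ]
(545, 278) [ 0.4925 -0.4106  0.    ] [ 0.4837 -0.3414  0.15  ]
(600, 300) [ 0.4468 -0.5189  0.    ] [ 0.4448 -0.4336  0.15  ]
(560, 375) [ 0.2978 -0.4263  0.    ] [ 0.318  -0.3549  0.15  ]
0 [459.1889 218.3009]
0.1 [462.7887 184.7899]
0.2 [466.5399 149.2554]
0.3 [470.443  111.5701]
0.4 [474.4952  71.6081]
0.5 [478.6897  29.2506]
```

```bash
python3 - <<'E'
import pickle,cv2,numpy as np
d=pickle.load(open("c0.pkl","rb")); t=d["top"]["color"];s=d["scene"]["color"]
cv2.imwrite("pics/crop3.png",np.hstack([cv2.resize(t[250:400,490:640],(400,400)),cv2.resize(s[20:250,370:600],(400,400))]))
E
```

```text
(no output)
```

View pics/crop3.png

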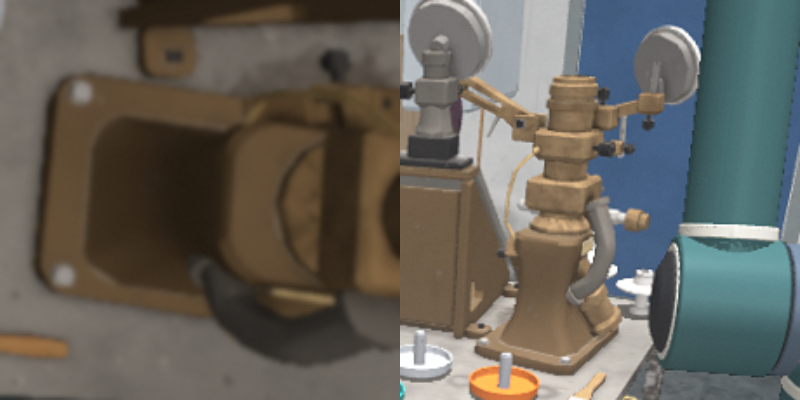

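Request:
{"op": "jog_arm", "data": {"deltas": [0,0,-0.05,0,0,0,1,0,0,-0.1,0,0,0,1,0,0,-0.15,0,0,0,1,0,0,-0.2,0,0,0,1,0,0,-0.25,0,0,0,1,0,-0.05,-0.3,0,0,0,1,0,-0.09,-0.33,0,0,0,1,0,-0.13,-0.35,0,0,0,1]}}

```text
time: 0.9
tool_pos: [0.1479, -0.5372, 0.5918]
tcp_rot: [3.113, 0.421, 0.0]
wrist_force: [0.4, -1.2, 0.4]
width: 0.996
grip_force: 0.0
```

Request:
{"op": "jog_arm", "data": {"deltas": [0,-0.04,0,0,0,0,1,0,-0.08,0,0,0,0,1,0,-0.08,0,0,0,0,1]}}

```text
time: 1.2
tool_pos: [0.1259, -0.4566, 0.5933]
tcp_rot: [3.11, 0.42, 0.0]
wrist_force: [-0.8, -0.3, 0.1]
width: 1.001
grip_force: 0.0
```

Request:
{"op": "jog_arm", "data": {"deltas": [0.04,-0.025,0,0,0,-8.4,1,0.08,-0.05,0,0,0,-16.8,1,0.12,-0.075,0,0,0,-25.2,1,0.16,-0.1,0,0,0,-33.6,1,0.2,-0.125,0,0,0,-42,1,0.24,-0.15,0,0,0,-50.4,1,0.28,-0.175,0,0,0,-58.8,1,0.32,-0.2,0,0,0,-67.2,1]}}

```text
time: 2.0
tool_pos: [0.3839, -0.1816, 0.5901]
tcp_rot: [-2.354, -2.08, 0.0]
wrist_force: [0.6, -1.3, -0.7]
width: 0.999
grip_force: 0.0
```

```bash
cat > go.py <<'E'
import sys
from h import *
from workcell import readout
def go(x,y,z,yaw_y=0.):
    s=readout.read_state(); r=R.from_rotvec(s["tcp_rot"]); 
    M=np.array([[-np.sin(yaw_y),np.cos(yaw_y),0],[np.cos(yaw_y),np.sin(yaw_y),0],[0,0,-1]]).T
    print("t",s["time"],"pos",s["tool_pos"].round(4),"F",s["wrist_force"].round(2),"axes x,y",r.as_matrix()[:,0].round(3),r.as_matrix()[:,1].round(3))
    print("delta",r.inv().apply(np.array([x,y,z])-s["tool_pos"]).round(4),"rot",np.degrees((r.inv()*R.from_matrix(M)).as_rotvec()).round(2))
if __name__=="__main__": go(*map(float,sys.argv[1:]))
E
python3 go.py .548 -.244 .16
```

```text
t 2.0 pos [ 0.3839 -0.1816  0.5901] F [ 0.62 -1.28 -0.71] axes x,y [ 0.123  0.992 -0.   ] [ 0.992 -0.123 -0.   ]
delta [-0.0418  0.1708  0.43  ] rot [-0.03 -0.   -7.06]
```

Request:
{"op": "jog_arm", "data": {"deltas": [-0.02,0.06,0.03,0,0,-7,0.2,-0.04,0.12,0.06,0,0,-7,0.2,-0.04,0.17,0.1,0,0,-7,0.2,-0.04,0.17,0.15,0,0,-7,0.2,-0.04,0.17,0.2,0,0,-7,0.2,-0.04,0.17,0.25,0,0,-7,0.2,-0.04,0.17,0.3,0,0,-7,0.2,-0.04,0.17,0.35,0,0,-7,0.2]}}

```text
time: 2.8
tool_pos: [0.5454, -0.2443, 0.2743]
tcp_rot: [-2.228, -2.213, 0.001]
wrist_force: [0.5, -0.8, 0.0]
width: 0.602
grip_force: 0.0
```

Request:
{"op": "jog_arm", "data": {"deltas": [0,0,0.04,0,0,0,0.2,0,0,0.05,0,0,0,0.2,0,0,0.05,0,0,0,0.2,0,0,0.05,0,0,0,0.2]}}

```text
time: 3.2
tool_pos: [0.5465, -0.245, 0.2298]
tcp_rot: [2.227, 2.212, 0.002]
wrist_force: [0.3, 0.3, 1.0]
width: 0.598
grip_force: 0.0
```

```bash
python3 go.py .548 -.244 .043; python3 - <<'E'
from workcell import *
import cv2,pickle,numpy as np
from h import px
d={n:read_camera(n) for n in("scene","top")}; pickle.dump(d,open("c1.pkl","wb"))
p=readout.read_state()["tool_pos"]; u=px(d["top"],p); v=px(d["scene"],p); print(u,v)
def crop(i,u,v,w=120,h=180): return cv2.resize(i[v-h//2:v+h//2,u-w//2:u+w//2],(400,600),interpolation=cv2.INTER_CUBIC)
cv2.imwrite("pics/g1.png",np.hstack([crop(d["top"]["color"],470,250),crop(d["scene"]["color"],385,200)]))
E
```

```text
t 3.2 pos [ 0.5465 -0.245   0.2298] F [0.28 0.34 1.04] axes x,y [ 0.007  1.    -0.001] [ 1.    -0.007  0.003]
delta [0.0013 0.0009 0.1868] rot [ 0.16  0.08 -0.4 ]
[505.2982325  235.95833862] [384.42710147 146.42416005]
```

View pics/g1.png

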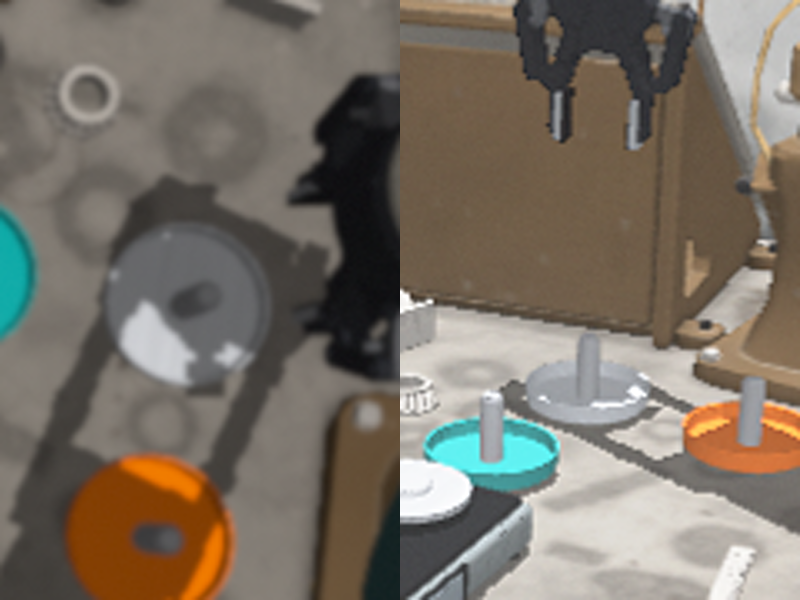

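Request:
{"op": "jog_arm", "data": {"deltas": [0.001,0.001,0.05,0,0,0,0.2,0.001,0.001,0.1,0,0,0,0.2,0.001,0.001,0.14,0,0,0,0.2,0.001,0.001,0.165,0,0,0,0.2,0.001,0.001,0.18,0,0,0,0.2,0.001,0.001,0.185,0,0,0,0.2,0.001,0.001,0.185,0,0,0,0.2,0.001,0.001,0.185,0,0,0,0.2]}}

```text
time: 4.1
tool_pos: [0.548, -0.2442, 0.0449]
tcp_rot: [2.226, 2.211, 0.002]
wrist_force: [-0.4, 0.0, 0.1]
width: 0.597
grip_force: 0.0
```

Request:
{"op": "jog_arm", "data": {"deltas": [0,0,0,0,0,0,-0.2,0,0,0,0,0,0,-0.5,0,0,0,0,0,0,-0.7,0,0,0,0,0,0,-0.9,0,0,0,0,0,0,-1,0,0,0,0,0,0,-1,0,0,0,0,0,0,-1], "squeeze": 40}}

```text
time: 4.8
tool_pos: [0.547, -0.2437, 0.0441]
tcp_rot: [2.228, 2.212, 0.001]
wrist_force: [-0.4, 0.0, 6.3]
width: 0.197
grip_force: 39.2
```

Request:
{"op": "jog_arm", "data": {"deltas": [0,0,-0.01,0,0,0,-1,0,0,-0.03,0,0,0,-1,0,0,-0.06,0,0,0,-1,0,0,-0.09,0,0,0,-1,0,0,-0.115,0,0,0,-1,0,0,-0.125,0,0,0,-1,0,0,-0.125,0,0,0,-1]}}

```text
time: 5.5
tool_pos: [0.547, -0.2437, 0.1693]
tcp_rot: [2.227, 2.212, 0.002]
wrist_force: [0.5, -0.7, -2.5]
width: 0.195
grip_force: 39.4
```

```bash
python3 go.py .561 .0505 .17
```

```text
t 5.5 pos [ 0.547  -0.2437  0.1693] F [ 0.45 -0.73 -2.5 ] axes x,y [ 0.007  1.    -0.001] [ 1.    -0.007  0.003]
delta [ 0.2943  0.012  -0.001 ] rot [ 0.16  0.08 -0.4 ]
```

Request:
{"op": "jog_arm", "data": {"deltas": [0.03,0.001,0,0,0,0,-1,0.08,0.003,0,0,0,0,-1,0.13,0.005,0,0,0,0,-1,0.18,0.007,0,0,0,0,-1,0.23,0.009,0,0,0,0,-1,0.27,0.011,0,0,0,0,-1,0.294,0.012,0,0,0,0,-1,0.294,0.012,0,0,0,0,-1]}}

```text
time: 6.3
tool_pos: [0.5585, 0.0538, 0.1651]
tcp_rot: [-2.222, -2.216, 0.004]
wrist_force: [-1.2, 0.3, -3.3]
width: 0.196
grip_force: 39.4
```

Request:
{"op": "jog_arm", "data": {"deltas": [0,0,0.03,0,0,0,-1,0,0,0.04,0,0,0,-1,0,0,0.04,0,0,0,-1,0,0,0.04,0,0,0,-1]}}

```text
time: 6.7
tool_pos: [0.5596, 0.0499, 0.127]
tcp_rot: [-2.229, -2.212, 0.002]
wrist_force: [0.4, -0.9, -3.2]
width: 0.193
grip_force: 39.4
```

```bash
python3 go.py .561 .0505 .10; python3 - <<'E'
from workcell import *
import cv2,pickle,numpy as np
from h import px
d={n:read_camera(n) for n in("scene","top")}; pickle.dump(d,open("c2.pkl","wb"))
def crop(i,u,v,w=100,h=75): return cv2.resize(i[v-h//2:v+h//2,u-w//2:u+w//2],(400,300),interpolation=cv2.INTER_CUBIC)
cv2.imwrite("pics/g2.png",np.vstack([cv2.resize(d["top"]["color"][200:290,270:390],(400,300)),crop(d["scene"]["color"],325,240)]))
E
```

```text
t 6.7 pos [0.5596 0.0499 0.127 ] F [ 0.44 -0.87 -3.18] axes x,y [ 0.008  1.    -0.   ] [ 1.    -0.008 -0.002]
delta [0.0006 0.0015 0.0269] rot [-0.11  0.01 -0.45]
```

View pics/g2.png

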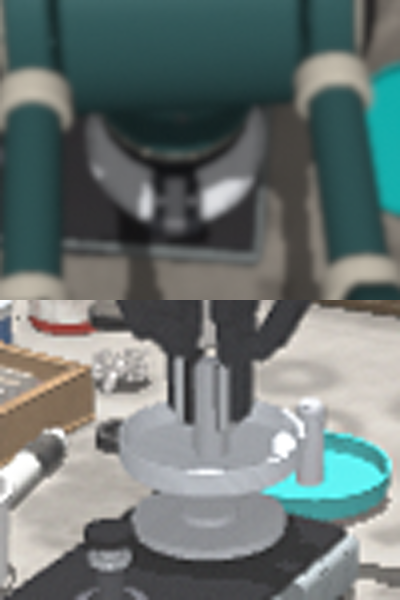

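```bash
python3 - <<'E'
import pickle
from m import *
d=pickle.load(open("c2.pkl","rb")); s=d["scene"];t=d["top"]
T=np.array([.5596,.0499]); P=np.array([.561,.0505]); a=np.linspace(0,2*np.pi,181); c=np.c_[np.cos(a),np.sin(a)]
def ext(cam,C,r,z):
    q=np.array([px(cam,[*(C+r*k),z]) for k in c]); return q.min(0).round(1),q.max(0).round(1)
print("pan s",ext(s,P,.042,.056),"rim s",ext(s,T,.05,.105),"rim t",ext(t,T,.05,.105))
g=cv2.cvtColor(s["color"],cv2.COLOR_BGR2GRAY)
for v in(258,264,268,270,272,274): print(v,g[v,300:356])
g=cv2.cvtColor(t["color"],cv2.COLOR_BGR2GRAY)
for v in(245,250,255): print(v,g[v,290:356])
for u in(310,315,335,338): print(u,g[255:280,u])
E
```

```text
pan s (array([307.7, 247.2]), array([346.4, 264.3])) rim s (array([304. , 225.7]), array([351.1, 244.6])) rim t (array([295.2, 214.5]), array([348.5, 267.3]))
258 [ 64  67  66  67  66  69  68  71 109 146 143 142 141 139 141 139 141 141
 140 140 141 144 153 157 165 167 172 177 174 169 161 151 143 142 140 142
 142 144 143 142 145 146 147 147 148 139  98  53  60  70  71  68  71  68
  70  65]
264 [ 76  72  72  72  81  88 102  76  52  52  54  53  78 128 153 155 157 163
 164 164 160 152 151 153 151 145 143 145 144 152 152 154 161 167 168 169
 167 165 157 156 142  84  46  53  56  56  58  56  56  54  57  56  57  56
  57  65]
268 [165 171 196 160 158 155 135  62  54  56  54  55  54  55  55  54  55  54
  57  55  54  52  53  52  52  53  52  53  51  51  55  53  56  56  53  53
  55  56  55  56  57  55  56  58  71  69  71  72  70  68  63  54  95 172
 227 214]
270 [ 78  79  80  79  79  76  64  67  70  67  70  68  68  68  56  57  58  58
  58  59  58  57  56  55  54  53  54  54  51  57  54  54  56  55  54  54
  57  56  56  57  56  58  56  55  55  58  56  57  56  71 113 153 224 210
 187 127]
272 [ 84 
[... 1003 characters left out ...]
255 [ 46  46  47  47  46  46  46  47  49  60  75  90  99 105 106 108 109 109
 109 109 108 111 128 147 134  94  51  32  37  54  71  79  82  80  74  56
  36  26  33  61  92 110 123 138 156 177 194 204 210 214 213 204 188 170
 145 104  66  57  66  70  67  64  65  66  67  67]
310 [108 109 109 109 112 113 112 108  98  76  49  27  21  21  20  19  20  29
  46  58  61  60  59  62  64]
315 [ 94 113 136 150 156 159 157 152 143 126  96  68  50  39  33  33  35  42
  66  92  96  85  72  73  75]
335 [177 209 220 222 222 221 215 197 164 114  68  47  48  48  49  48  49  49
  50  65  95 112 107  99 109]
338 [210 218 217 211 199 184 158 121  80  54  48  48  48  48  48  49  49  50
  50  61  88 110 110  99 104]
```

Request:
{"op": "jog_arm", "data": {"deltas": [0,0.001,0.008,0,0,0,-1,0,0.001,0.015,0,0,0,-1,0,0.001,0.019,0,0,0,-1,0,0.001,0.021,0,0,0,-1,0,0.001,0.021,0,0,0,-1]}}

```text
time: 7.3
tool_pos: [0.5607, 0.0506, 0.106]
tcp_rot: [-2.229, -2.213, 0.001]
wrist_force: [0.6, 0.3, -2.7]
width: 0.201
grip_force: 39.5
```

Request:
{"op": "jog_arm", "data": {"deltas": [0,0,0.001,0,0,0,-1,0,0,0.002,0,0,0,-1,0,0,0.003,0,0,0,-1,0,0,0.003,0,0,0,-1]}}

```text
time: 7.7
tool_pos: [0.5611, 0.0506, 0.1036]
tcp_rot: [2.229, 2.214, -0.0]
wrist_force: [-0.6, -0.9, -3.2]
width: 0.193
grip_force: 39.5
```

Request:
{"op": "jog_arm", "data": {"deltas": [0,0,0.001,0,0,0,-1,0,0,0.002,0,0,0,-1,0,0,0.002,0,0,0,-1]}}

```text
time: 8.0
tool_pos: [0.561, 0.0506, 0.1015]
tcp_rot: [-2.229, -2.214, 0.0]
wrist_force: [0.4, -0.3, -2.9]
width: 0.196
grip_force: 39.5
```

Request:
{"op": "jog_arm", "data": {"deltas": [0,0,0.001,0,0,0,-1,0,0,0.001,0,0,0,-1,0,0,0.001,0,0,0,-1]}}

```text
time: 8.3
tool_pos: [0.5612, 0.0506, 0.1006]
tcp_rot: [-2.229, -2.214, 0.0]
wrist_force: [0.9, -0.1, -2.7]
width: 0.192
grip_force: 39.5
```

Request:
{"op": "jog_arm", "data": {"deltas": [0,0,0.001,0,0,0,-1,0,0,0.001,0,0,0,-1,0,0,0.001,0,0,0,-1]}}

```text
time: 8.6
tool_pos: [0.5613, 0.0506, 0.0998]
tcp_rot: [2.229, 2.214, 0.0]
wrist_force: [0.4, 0.0, -1.5]
width: 0.197
grip_force: 39.6
```

Request:
{"op": "jog_arm", "data": {"deltas": [0,0,0.0005,0,0,0,-1,0,0,0.0005,0,0,0,-1,0,0,0.0005,0,0,0,-1]}}

```text
time: 8.9
tool_pos: [0.5613, 0.0506, 0.0994]
tcp_rot: [2.229, 2.214, 0.0]
wrist_force: [-1.1, 0.0, -0.4]
width: 0.196
grip_force: 39.7
```

Request:
{"op": "jog_arm", "data": {"deltas": [0,0,0,0,0,0,-0.55,0,0,0,0,0,0,-0.45,0,0,0,0,0,0,-0.3,0,0,0,0,0,0,-0.1,0,0,0,0,0,0,-0.1]}}

```text
time: 9.4
tool_pos: [0.5612, 0.0506, 0.0992]
tcp_rot: [2.229, 2.214, 0.0]
wrist_force: [-0.2, 0.2, -0.3]
width: 0.45
grip_force: 0.0
```

Request:
{"op": "jog_arm", "data": {"deltas": [0,0,-0.02,0,0,0,-0.1,0,0,-0.05,0,0,0,-0.1,0,0,-0.08,0,0,0,-0.3,0,0,-0.08,0,0,0,-1]}}

```text
time: 9.8
tool_pos: [0.5647, 0.0508, 0.1845]
tcp_rot: [2.225, 2.209, 0.011]
wrist_force: [1.2, -0.6, 0.0]
width: 0.192
grip_force: 0.0
```

```bash
python3 go.py .568 .1445 .18; python3 - <<'E'
from workcell import *
import cv2,pickle,numpy as np
d={n:read_camera(n) for n in("scene","top")}; pickle.dump(d,open("c3.pkl","wb"))
cv2.imwrite("pics/g3.png",np.vstack([cv2.resize(d["top"]["color"][200:290,270:390],(400,300)),cv2.resize(d["scene"]["color"][220:310,260:380],(400,300),interpolation=cv2.INTER_CUBIC)]))
E
```

```text
t 9.8 pos [0.5647 0.0508 0.1845] F [ 1.16 -0.65  0.01] axes x,y [0.007 1.    0.   ] [ 1.    -0.007  0.009]
delta [0.0938 0.0026 0.0046] rot [ 0.54 -0.03 -0.4 ]
```

View pics/g3.png

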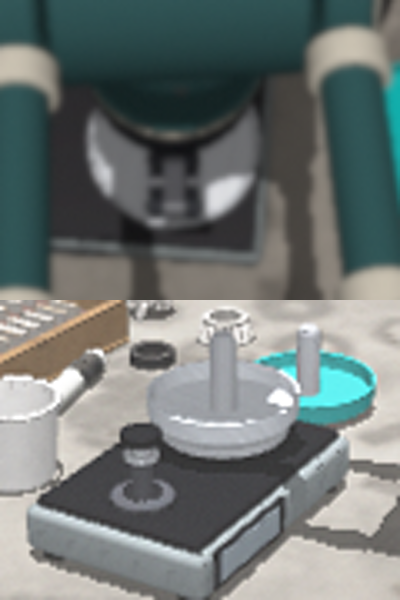

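Request:
{"op": "jog_arm", "data": {"deltas": [0.04,0.001,0,0,0,0,-1,0.08,0.002,0,0,0,0,-1,0.094,0.003,0.01,0,0,0,-1,0.094,0.003,0.03,0,0,0,-1,0.094,0.003,0.045,0,0,0,-1,0.094,0.003,0.053,0,0,0,-1,0.094,0.003,0.055,0,0,0,-1,0.094,0.003,0.055,0,0,0,-1]}}

```text
time: 10.7
tool_pos: [0.5646, 0.144, 0.1235]
tcp_rot: [-2.23, -2.212, 0.002]
wrist_force: [0.6, -0.0, 0.5]
width: 0.001
grip_force: 0.0
```

```bash
python3 -c "from workcell import bot; print(bot.tip_extent)"; python3 go.py .568 .1445 .12
```

```text
0.017
t 10.7 pos [0.5646 0.144  0.1235] F [ 0.61 -0.03  0.5 ] axes x,y [ 0.008  1.    -0.   ] [ 1.    -0.008 -0.001]
delta [0.0006 0.0034 0.0035] rot [-0.07  0.02 -0.44]
```

Request:
{"op": "jog_arm", "data": {"deltas": [0,0.003,0.002,0,0,0,-1,0,0.003,0.005,0,0,0,-1,0,0.003,0.008,0,0,0,-1,0,0.003,0.01,0,0,0,-1,0,0.003,0.01,0,0,0,-1]}}

```text
time: 11.2
tool_pos: [0.5675, 0.1445, 0.1138]
tcp_rot: [-2.229, -2.213, 0.001]
wrist_force: [-0.1, 0.3, 0.7]
width: -0.0
grip_force: 0.0
```

Request:
{"op": "jog_arm", "data": {"deltas": [0,0,0.001,0,0,0,-1,0,0,0.002,0,0,0,-1,0,0,0.003,0,0,0,-1,0,0,0.003,0,0,0,-1]}}

```text
time: 11.6
tool_pos: [0.5677, 0.1445, 0.111]
tcp_rot: [-2.229, -2.214, 0.0]
wrist_force: [0.5, 0.1, -0.1]
width: -0.0
grip_force: 0.0
```

Request:
{"op": "jog_arm", "data": {"deltas": [0,0,0.001,0,0,0,-1,0,0,0.002,0,0,0,-1,0,0,0.003,0,0,0,-1,0,0,0.003,0,0,0,-1]}}

```text
time: 12.0
tool_pos: [0.5677, 0.1445, 0.1079]
tcp_rot: [-2.229, -2.214, 0.001]
wrist_force: [0.2, -0.6, 0.3]
width: -0.003
grip_force: 0.0
```

Request:
{"op": "jog_arm", "data": {"deltas": [0,0,0.001,0,0,0,-1,0,0,0.002,0,0,0,-1,0,0,0.002,0,0,0,-1]}}

```text
time: 12.3
tool_pos: [0.5677, 0.1445, 0.1059]
tcp_rot: [-2.229, -2.214, 0.0]
wrist_force: [1.2, 0.7, 0.7]
width: 0.002
grip_force: 0.0
```

Request:
{"op": "jog_arm", "data": {"deltas": [0,0,0.001,0,0,0,-1,0,0,0.002,0,0,0,-1,0,0,0.002,0,0,0,-1]}}

```text
time: 12.6
tool_pos: [0.5679, 0.1446, 0.1045]
tcp_rot: [2.229, 2.214, 0.0]
wrist_force: [-1.1, -0.8, 3.6]
width: -0.005
grip_force: 1.6
```

Request:
{"op": "jog_arm", "data": {"deltas": [0,0,0.001,0,0,0,-1,0,0,0.001,0,0,0,-1,0,0,0.001,0,0,0,-1]}}

```text
time: 12.9
tool_pos: [0.5679, 0.1446, 0.1034]
tcp_rot: [2.229, 2.214, 0.0]
wrist_force: [-1.3, -1.1, 4.1]
width: -0.003
grip_force: 2.1
```

Request:
{"op": "jog_arm", "data": {"deltas": [0,0,0.001,0,0,0,-1,0,0,0.001,0,0,0,-1,0,0,0.001,0,0,0,-1]}}

```text
time: 13.2
tool_pos: [0.5679, 0.1446, 0.1024]
tcp_rot: [2.229, 2.214, 0.0]
wrist_force: [-1.6, -0.7, 5.5]
width: -0.001
grip_force: 2.6
```

Request:
{"op": "jog_arm", "data": {"deltas": [0,0,0.0005,0,0,0,-1,0,0,0.0005,0,0,0,-1,0,0,0.0005,0,0,0,-1]}}

```text
time: 13.5
tool_pos: [0.568, 0.1446, 0.1019]
tcp_rot: [2.229, 2.214, 0.0]
wrist_force: [-3.0, -0.8, 5.1]
width: 0.0
grip_force: 2.8
```

Request:
{"op": "jog_arm", "data": {"deltas": [0,0,0.0006,0,0,0,-1,0,0,0.0006,0,0,0,-1,0,0,0.0006,0,0,0,-1,0,0,0.0006,0,0,0,-1,0,0,0.0006,0,0,0,-1,0,0,0.0006,0,0,0,-1,0,0,0.0006,0,0,0,-1,0,0,0.0006,0,0,0,-1]}}

```text
time: 14.3
tool_pos: [0.568, 0.1446, 0.1015]
tcp_rot: [2.229, 2.214, 0.0]
wrist_force: [-1.6, -0.2, 5.9]
width: 0.001
grip_force: 3.1
```

Request:
{"op": "jog_arm", "data": {"deltas": [0,0,0,0,0,0,-1,0,0,0,0,0,0,-1,0,0,0,0,0,0,-1,0,0,0,0,0,0,-1,0,0,0,0,0,0,-1,0,0,0,0,0,0,-1]}}

```text
time: 14.9
tool_pos: [0.568, 0.1446, 0.1014]
tcp_rot: [2.229, 2.214, 0.0]
wrist_force: [-2.1, -0.4, 5.4]
width: -0.005
grip_force: 3.1
```

Request:
{"op": "jog_arm", "data": {"deltas": [0,0,0.0004,0,0,0,-1,0,0,0.0004,0,0,0,-1,0,0,0.0004,0,0,0,-1,0,0,0.0004,0,0,0,-1,0,0,0.0004,0,0,0,-1,0,0,0.0004,0,0,0,-1,0,0,0.0004,0,0,0,-1,0,0,0.0004,0,0,0,-1]}}

```text
time: 15.7
tool_pos: [0.5679, 0.1446, 0.1011]
tcp_rot: [2.229, 2.214, 0.0]
wrist_force: [-2.1, -1.2, 6.1]
width: -0.002
grip_force: 3.2
```

Request:
{"op": "jog_arm", "data": {"deltas": [0,0,0,0,0,0,-1,0,0,0,0,0,0,-1,0,0,0,0,0,0,-1,0,0,0,0,0,0,-1]}}

```text
time: 16.1
tool_pos: [0.568, 0.1446, 0.1011]
tcp_rot: [2.229, 2.214, 0.0]
wrist_force: [-2.3, -1.1, 5.9]
width: 0.004
grip_force: 3.2
```

Request:
{"op": "jog_arm", "data": {"deltas": [0,0,-0.005,0,0,0,-1,0,0,-0.02,0,0,0,-1,0,0,-0.05,0,0,0,-1,0.01,0,-0.07,0,0,0,0,0.05,-0.01,-0.07,0,0,0,0.3,0.1,-0.02,-0.07,0,0,0,0.3,0.14,-0.03,-0.07,0,0,0,0.3,0.17,-0.045,-0.07,0,0,0,0.3]}}

```text
time: 16.9
tool_pos: [0.524, 0.3173, 0.1715]
tcp_rot: [2.228, 2.214, 0.003]
wrist_force: [0.7, 0.2, -0.1]
width: 0.648
grip_force: 0.0
```

```bash
python3 go.py .518 .3197 .1
```

```text
t 16.9 pos [0.524  0.3173 0.1715] F [ 0.75  0.17 -0.1 ] axes x,y [0.006 1.    0.001] [ 1.    -0.006  0.001]
delta [ 0.0022 -0.0061  0.0715] rot [ 0.08 -0.07 -0.37]
```

Request:
{"op": "jog_arm", "data": {"deltas": [0.002,-0.006,0.03,0,0,0,0.3,0.002,-0.006,0.07,0,0,0,0.3,0.002,-0.006,0.11,0,0,0,0.3,0.002,-0.006,0.135,0,0,0,0.3,0.002,-0.006,0.145,0,0,0,0.3,0.002,-0.006,0.15,0,0,0,0.3,0.002,-0.006,0.15,0,0,0,0.3,0.002,-0.006,0.15,0,0,0,0.3]}}

```text
time: 17.7
tool_pos: [0.5195, 0.3176, 0.0225]
tcp_rot: [2.229, 2.213, 0.005]
wrist_force: [-0.6, -0.2, -0.2]
width: 0.652
grip_force: 0.0
```

Request:
{"op": "jog_arm", "data": {"deltas": [0,0,0,0,0,0,0,0,0,0,0,0,0,-0.1,0,0,0,0,0,0,-0.3,0,0,0,0,0,0,-0.5,0,0,0,0,0,0,-0.5], "squeeze": 30}}

```text
time: 18.2
tool_pos: [0.5195, 0.3176, 0.0229]
tcp_rot: [2.228, 2.213, 0.005]
wrist_force: [-0.9, -1.1, 5.7]
width: 0.463
grip_force: 29.8
```

Request:
{"op": "jog_arm", "data": {"deltas": [0,0,-0.01,0,0,0,-0.5,0,0,-0.03,0,0,0,-0.5,0,0,-0.06,0,0,0,-0.5,0,0,-0.1,0,0,0,-0.5,0,0,-0.13,0,0,0,-0.5,0,0,-0.14,0,0,0,-0.5,0,0,-0.14,0,0,0,-0.5]}}

```text
time: 18.9
tool_pos: [0.5193, 0.3176, 0.1632]
tcp_rot: [2.228, 2.213, 0.007]
wrist_force: [0.0, 0.0, -0.9]
width: 0.46
grip_force: 30.4
```

```bash
python3 go.py .561 .048 .165;  python3 - <<'E'
from workcell import *
import cv2,pickle,numpy as np
from h import px
d={n:read_camera(n) for n in("scene","top")}; pickle.dump(d,open("c4.pkl","wb"))
p=readout.read_state()["tool_pos"]; s=d["scene"]; u=px(s,p-[0,0,.015]).round().astype(int); print(p,u)
cv2.imwrite("pics/g4.png",np.hstack([cv2.resize(s["color"][u[1]-30:u[1]+30,u[0]-30:u[0]+30],(400,400),interpolation=cv2.INTER_CUBIC),cv2.resize(s["color"][220:300,260:340],(400,400),interpolation=cv2.INTER_CUBIC)]))
E
```

```text
t 18.9 pos [0.5193 0.3176 0.1632] F [ 0.03  0.01 -0.88] axes x,y [0.007 1.    0.002] [ 1.    -0.007  0.004]
delta [-0.2693  0.0436 -0.0023] rot [ 0.23 -0.13 -0.4 ]
[0.51713769 0.3164029  0.15934189] [277 277]
```

View pics/g4.png

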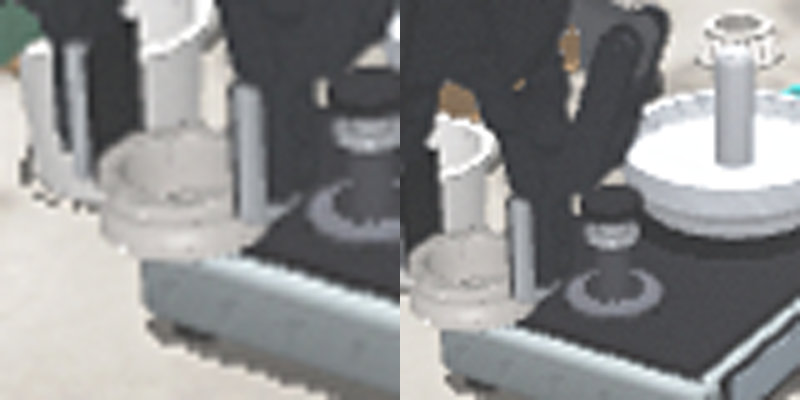

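```bash
python3 - <<'E'
from workcell import *
import numpy as np
from m import *
for i in range(3):
    st=readout.read_state(); print(st["tool_pos"].round(4),st["tcp_rot"].round(3),st["q"].round(4))
    d={n:read_camera(n) for n in("scene","top")}
p=readout.read_state()["tool_pos"]; s=d["scene"]
import pickle; pickle.dump(d,open("c4.pkl","wb"))
a=np.linspace(0,2*np.pi,181); c=np.c_[np.cos(a),np.sin(a)]
for z in(-.0229,-.0069):
    q=np.array([px(s,[*(p[:2]+.021*k),p[2]+z]) for k in c]); print(z,q.min(0).round(1),q.max(0).round(1))
g=cv2.cvtColor(s["color"],cv2.COLOR_BGR2GRAY)
for v in range(262,290,3): print(v,g[v,256:294])
E
```

```text
[0.5171 0.3164 0.1593] [-2.229 -2.213  0.003] [ 0.508   0.2064  1.8448 -0.      1.0924  0.515 ]
[0.5165 0.316  0.1581] [-2.228 -2.213  0.007] [0.508  0.2077 1.8457 0.     1.0926 0.515 ]
[0.5168 0.3162 0.1583] [-2.228 -2.213  0.006] [0.508  0.2079 1.8451 0.     1.0926 0.515 ]
-0.0229 [264.6 274.9] [290.4 287.4]
-0.0069 [264.  266.4] [290.  278.6]
262 [197  57  83 175 172 137  56  60  58  59  60  62  58  69 138 196 190 183
 182 174 173 208 222 220 219 216 199 111 114 115  86  78  68  67  69  70
  66  66]
265 [199  93  68 125 178 171  53  58  59  59  59  58  55  70 133 194 186 182
 182 173 173 212 224 222 221 222 209  95 148 174 168 147  79  66  71  70
  65  67]
268 [196 120  64 121 177 169  80  58  61  60  61  58  53  61 114 194 182 164
 146 162 152 154 196 194 194 206 196 131 145 174 172 148 102  66  68  70
  67  66]
271 [201 200 138  99 176 170 108  56  59  80 139 180 178 178 185 189 193 192
 185 195 196 195 196 192 190 188 175 113 124 174 173 152  98  66  66  70
  66  65]
274 [192 197 202 201 170 167 111  99 181 173 165 144 166 173 178 182 184 190
 183 192 192 193 191 190 188 182 176 135 100 177 172 155 121  66  67  70
  67  68]
277 [227 219 113 160 150 157 142 150 171 164 171 167 163 169 176 180 186 189
 180 184 184 186 188 189 191 186 173 160  98 177 171 160 126  63  69  68
  66  64]
280 [223 223 223 223 222 223 220 210 170 173 185 191 193 194 185 186 181 202
 189 188 182 180 188 181 197 193 194 177  85 177 173 166 150 136 134 116
 121  73]
283 [220 221 222 222 220 219 221 217 170 186 194 192 193 192 189 189 189 189
 187 187 188 186 188 186 189 193 192 194 196 193 171 171 159 119  67  70
  73  72]
286 [226 223 222 223 221 219 219 220 221 210 197 190 194 198 202 207 206 213
 227 232 236 217 219 204 203 194 194 194 193 188 161 121  91  88  57  59
  63  66]
289 [223 223 221 222 221 220 220 220 220 221 223 221 161 134 135 125 126 123
 109 109 114 138 138 138 140 144 151 158 168 179 189 197 206 212 218 223
 227 231]
```

```bash
python3 - <<'E'
import pickle
from m import *
d=pickle.load(open("c4.pkl","rb")); s=d["scene"];t=d["top"]
for th in(110,125,140): 
    k=blobs(t,(290,205,356,275),th); print(circ(t,k,.0773),cv2.boundingRect(k))
cv2.imwrite("pics/g5.png",np.hstack([cv2.resize(t["color"][208:278,288:358],(400,400),interpolation=cv2.INTER_CUBIC),cv2.resize(s["color"][220:270,300:350],(400,400),interpolation=cv2.INTER_CUBIC)]))
for P in([.561,.0503],[.561,.0518],[.5625,.0503]): print(P,"t",px(t,[*P,.1173]).round(2),px(t,[*P,.0653]).round(2),"s",px(s,[*P,.1173]).round(2))
E
```

```text
(array([0.561 , 0.0495]), 0.0506) (296, 216, 54, 53)
(array([0.5609, 0.0496]), 0.0499) (297, 216, 52, 53)
(array([0.5607, 0.0498]), 0.0491) (297, 217, 51, 51)
[0.561, 0.0503] t [321.66 239.  ] [321.63 242.78] s [326.8 229.4]
[0.561, 0.0518] t [320.85 239.  ] [320.87 242.78] s [326.49 229.66]
[0.5625, 0.0503] t [321.66 238.2 ] [321.63 242.02] s [326.17 229.29]
```

View pics/g5.png

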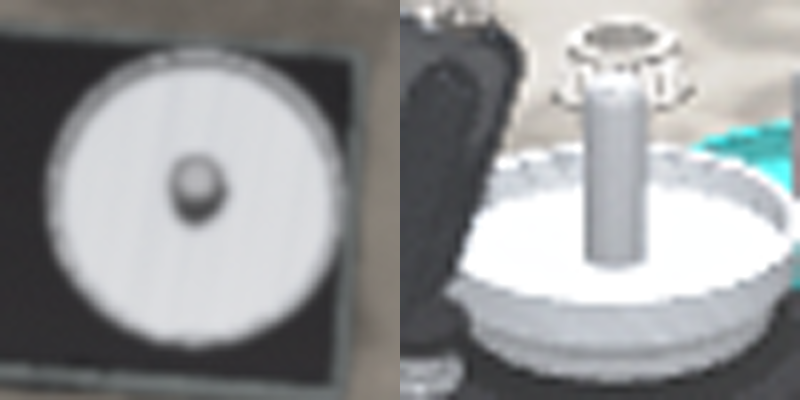

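Request:
{"op": "jog_arm", "data": {"deltas": [0,0,0,0,0,0,-0.5,0,0,0,0,0,0,-0.5]}}

```text
time: 19.5
tool_pos: [0.5179, 0.3169, 0.1602]
tcp_rot: [-2.229, -2.214, 0.001]
wrist_force: [0.0, -0.3, -0.7]
width: 0.457
grip_force: 30.4
```

```bash
python3 go.py .561 .0475 .168
```

```text
t 19.5 pos [0.5179 0.3169 0.1602] F [ 0.01 -0.29 -0.72] axes x,y [ 0.007  1.    -0.   ] [ 1.    -0.007 -0.001]
delta [-0.2691  0.045  -0.0077] rot [-0.03  0.02 -0.4 ]
```

Request:
{"op": "jog_arm", "data": {"deltas": [-0.02,0.003,-0.005,0,0,0,-0.5,-0.06,0.01,-0.007,0,0,0,-0.5,-0.11,0.018,-0.007,0,0,0,-0.5,-0.16,0.026,-0.007,0,0,0,-0.5,-0.21,0.034,-0.007,0,0,0,-0.5,-0.25,0.04,-0.007,0,0,0,-0.5,-0.269,0.043,-0.007,0,0,0,-0.5,-0.269,0.043,-0.007,0,0,0,-0.5]}}

```text
time: 20.3
tool_pos: [0.5596, 0.0448, 0.1679]
tcp_rot: [2.233, 2.209, -0.0]
wrist_force: [-0.4, 0.1, -0.3]
width: 0.461
grip_force: 30.4
```

Request:
{"op": "jog_arm", "data": {"deltas": [0,0,0,0,0,0,-0.5,0,0,0,0,0,0,-0.5,0,0,0,0,0,0,-0.5,0,0,0,0,0,0,-0.5]}}

```text
time: 20.7
tool_pos: [0.559, 0.0487, 0.1676]
tcp_rot: [-2.227, -2.215, 0.0]
wrist_force: [-0.7, 0.7, -1.5]
width: 0.459
grip_force: 30.4
```

```bash
python3 go.py .561 .0475 .145
```

```text
t 20.7 pos [0.559  0.0487 0.1676] F [-0.69  0.69 -1.47] axes x,y [0.005 1.    0.   ] [ 1.    -0.005 -0.   ]
delta [-0.0012  0.002   0.0226] rot [-0.01 -0.01 -0.3 ]
```

Request:
{"op": "jog_arm", "data": {"deltas": [-0.001,0.002,0.007,0,0,0,-0.5,-0.001,0.002,0.014,0,0,0,-0.5,-0.001,0.002,0.018,0,0,0,-0.5,-0.001,0.002,0.018,0,0,0,-0.5,-0.001,0.002,0.018,0,0,0,-0.5]}}

```text
time: 21.2
tool_pos: [0.5609, 0.0466, 0.1492]
tcp_rot: [-2.229, -2.213, 0.001]
wrist_force: [0.2, -0.2, -0.4]
width: 0.462
grip_force: 30.4
```

```bash
python3 - <<'E'
from workcell import *
from m import *
p=readout.read_state()["tool_pos"]; s=read_camera("scene"); print(p, readout.read_state()["tool_pos"])
cv2.imwrite("pics/g6.png",cv2.resize(s["color"][190:270,290:370],(600,600),interpolation=cv2.INTER_CUBIC))
a=np.linspace(0,2*np.pi,181); c=np.c_[np.cos(a),np.sin(a)]
for z in(-.0229,-.0069):
    q=np.array([px(s,[*(p[:2]+[0,.0022]+.021*k),p[2]+z]) for k in c]); print(z,q.min(0).round(1),q.max(0).round(1))
g=cv2.cvtColor(s["color"],cv2.COLOR_BGR2GRAY)
for v in(212,216,220,223,226,230,240): print(v,g[v,306:350])
E
```

```text
[0.56091183 0.0465739  0.14923865] [0.56114467 0.04654359 0.14957803]
-0.0229 [317.2 221.5] [337.1 229.1]
-0.0069 [317.  214.5] [337.1 221.9]
212 [213 212 206 205 205 191  80  78 148 158  74  54  58  56  52  86 161 167
 163 163 164 163 165 162 157 163 160 116 117 168 147  93  60  62  62  56
  75 150 212 209 208 210 212 211]
216 [162 160 197 191 179 183 125  75 145 159  71  50  55  79 118 125 159 148
 158 151 168 175 173 171 162 163 161 133 118 166 148  94  60  62  59  58
  78 152 214 210 211 207 209 208]
220 [168 157 156 173 195 182 208 207 182 151 104 126 155 138 135 141 169 174
 180 178 179 180 181 178 172 169 159 121 119 167 153  92  59  62  60  75
 124 184 179 181 185 190 190 190]
223 [ 96 103  94  91  88  88 126 186 196 208 210 187 155 181 204 180 182 188
 190 187 189 188 189 189 187 187 177 140 115 164 157 145 148 142 175 181
 179 178 180 182 186 186 190 191]
226 [188 186 187 189 191 195 203 205 211 212 210 182 159 179 185 190 194 194
 199 199 206 207 209 200 191 189 185 185 184 173 165 190 206 203 201 198
 193 190 190 192 191 191 190 185]
230 [225 226 223 223 221 221 222 221 221 220 220 218 217 215 220 235 181 208
 134 136 139 139 138 156 225 241 172 242 202 217 195 217 214 212 212 206
 204 203 199 195 188 184 175 153]
240 [ 90 103 106 100 128 197 180 185 177 178 182 185 184 181 184 187 180 144
 152 159 166 164 163 152 149 178 190 190 183 182 183 184 186 185 185 179
 154 140 152 187 182 191 191 139]
```

View pics/g6.png

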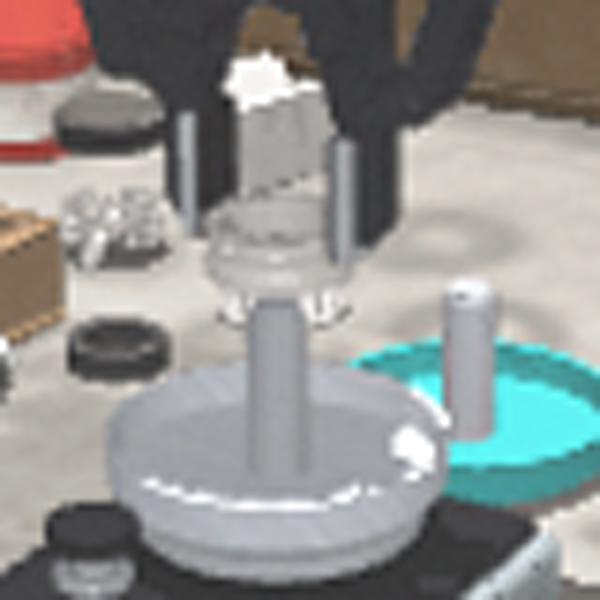

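Request:
{"op": "jog_arm", "data": {"deltas": [0.001,0,0.003,0,0,0,-0.5,0.001,0,0.006,0,0,0,-0.5,0.001,0,0.009,0,0,0,-0.5,0.001,0,0.01,0,0,0,-0.5,0.001,0,0.01,0,0,0,-0.5]}}

```text
time: 21.75
tool_pos: [0.5609, 0.0476, 0.1393]
tcp_rot: [-2.229, -2.213, 0.001]
wrist_force: [-0.0, 0.6, -1.1]
width: 0.456
grip_force: 30.4
```

Request:
{"op": "jog_arm", "data": {"deltas": [0,0,0.002,0,0,0,-0.5,0,0,0.003,0,0,0,-0.5,0,0,0.003,0,0,0,-0.5]}}

```text
time: 22.05
tool_pos: [0.561, 0.0476, 0.1365]
tcp_rot: [-2.229, -2.214, 0.0]
wrist_force: [-0.7, -0.2, -0.3]
width: 0.466
grip_force: 30.4
```

Request:
{"op": "jog_arm", "data": {"deltas": [0,0,0.002,0,0,0,-0.5,0,0,0.003,0,0,0,-0.5,0,0,0.003,0,0,0,-0.5]}}

```text
time: 22.35
tool_pos: [0.5609, 0.0476, 0.1334]
tcp_rot: [-2.229, -2.213, 0.001]
wrist_force: [-0.2, -0.4, -1.7]
width: 0.46
grip_force: 30.4
```

Request:
{"op": "jog_arm", "data": {"deltas": [0,0,0.003,0,0,0,-0.5,0,0,0.006,0,0,0,-0.5,0,0,0.009,0,0,0,-0.5,0,0,0.01,0,0,0,-0.5]}}

```text
time: 22.75
tool_pos: [0.5607, 0.0476, 0.123]
tcp_rot: [-2.229, -2.213, 0.001]
wrist_force: [0.2, 0.5, -0.6]
width: 0.456
grip_force: 30.4
```

Request:
{"op": "jog_arm", "data": {"deltas": [0,0,0.004,0,0,0,-0.5,0,0,0.008,0,0,0,-0.5,0,0,0.012,0,0,0,-0.5,0,0,0.016,0,0,0,-0.5,0,0,0.02,0,0,0,-0.5,0,0,0.024,0,0,0,-0.5,0,0,0.026,0,0,0,-0.5,0,0,0.026,0,0,0,-0.5]}}

```text
time: 23.55
tool_pos: [0.5608, 0.0476, 0.0972]
tcp_rot: [-2.229, -2.213, 0.001]
wrist_force: [0.1, -0.3, -1.1]
width: 0.459
grip_force: 30.4
```

Request:
{"op": "jog_arm", "data": {"deltas": [0,0,0.002,0,0,0,-0.5,0,0,0.004,0,0,0,-0.5,0,0,0.005,0,0,0,-0.5,0,0,0.005,0,0,0,-0.5]}}

```text
time: 23.95
tool_pos: [0.561, 0.0476, 0.0925]
tcp_rot: [-2.229, -2.214, 0.0]
wrist_force: [-0.5, 0.1, -0.9]
width: 0.458
grip_force: 30.4
```

Request:
{"op": "jog_arm", "data": {"deltas": [0,0,0.001,0,0,0,-0.5,0,0,0.002,0,0,0,-0.5,0,0,0.003,0,0,0,-0.5,0,0,0.003,0,0,0,-0.5]}}

```text
time: 24.35
tool_pos: [0.561, 0.0476, 0.0895]
tcp_rot: [-2.229, -2.214, 0.0]
wrist_force: [0.6, -0.8, -0.3]
width: 0.462
grip_force: 30.4
```

Request:
{"op": "jog_arm", "data": {"deltas": [0,0,0.001,0,0,0,-0.5,0,0,0.001,0,0,0,-0.5,0,0,0.001,0,0,0,-0.5]}}

```text
time: 24.65
tool_pos: [0.5611, 0.0476, 0.0886]
tcp_rot: [-2.229, -2.214, 0.0]
wrist_force: [0.5, -1.2, -0.4]
width: 0.46
grip_force: 30.4
```

Request:
{"op": "jog_arm", "data": {"deltas": [0,0,0.0005,0,0,0,-0.5,0,0,0.0005,0,0,0,-0.5,0,0,0.0005,0,0,0,-0.5]}}

```text
time: 24.95
tool_pos: [0.5611, 0.0476, 0.0882]
tcp_rot: [-2.229, -2.214, -0.0]
wrist_force: [-0.4, -0.6, -0.1]
width: 0.462
grip_force: 30.4
```

Request:
{"op": "jog_arm", "data": {"deltas": [0,0,0.0005,0,0,0,-0.5,0,0,0.0005,0,0,0,-0.5,0,0,0.0005,0,0,0,-0.5]}}

```text
time: 25.25
tool_pos: [0.5612, 0.0476, 0.0878]
tcp_rot: [2.229, 2.214, 0.0]
wrist_force: [0.3, -0.4, -0.5]
width: 0.458
grip_force: 30.5
```

Request:
{"op": "jog_arm", "data": {"deltas": [0,0,0.0005,0,0,0,-0.5,0,0,0.0005,0,0,0,-0.5,0,0,0.0005,0,0,0,-0.5]}}

```text
time: 25.55
tool_pos: [0.5613, 0.0476, 0.0874]
tcp_rot: [2.229, 2.214, 0.0]
wrist_force: [0.2, -0.7, 0.8]
width: 0.461
grip_force: 30.5
```

Request:
{"op": "jog_arm", "data": {"deltas": [0,0,0,0,0,0,-0.06,0,0,0,0,0,0,-0.02,0,0,0,0,0,0,0.03,0,0,0,0,0,0,0.08,0,0,0,0,0,0,0.1,0,0,0,0,0,0,0.1]}}

```text
time: 26.15
tool_pos: [0.5611, 0.0476, 0.0871]
tcp_rot: [-2.229, -2.214, -0.0]
wrist_force: [0.2, -0.7, -1.0]
width: 0.551
grip_force: 0.0
```

Request:
{"op": "jog_arm", "data": {"deltas": [0,0,-0.003,0,0,0,0.1,0,0,-0.01,0,0,0,0.1,0,0,-0.03,0,0,0,0.1,0,0,-0.06,0,0,0,0.1,0,0,-0.1,0,0,0,0.1,0,0,-0.13,0,0,0,0.1,0,0,-0.15,0,0,0,0.1,0,0,-0.15,0,0,0,0.1]}}

```text
time: 26.95
tool_pos: [0.5638, 0.0477, 0.2422]
tcp_rot: [2.225, 2.21, 0.01]
wrist_force: [0.1, -0.0, 0.5]
width: 0.545
grip_force: 0.0
```

```bash
python3 - <<'E'
from workcell import *
import cv2,numpy as np
s=read_camera("scene")["color"]; print(readout.read_state()["tool_pos"])
cv2.imwrite("pics/g7.png",cv2.resize(s[205:305,265:385],(720,600),interpolation=cv2.INTER_CUBIC))
E
```

```text
[0.56244135 0.0476397  0.23952964]
```

View pics/g7.png

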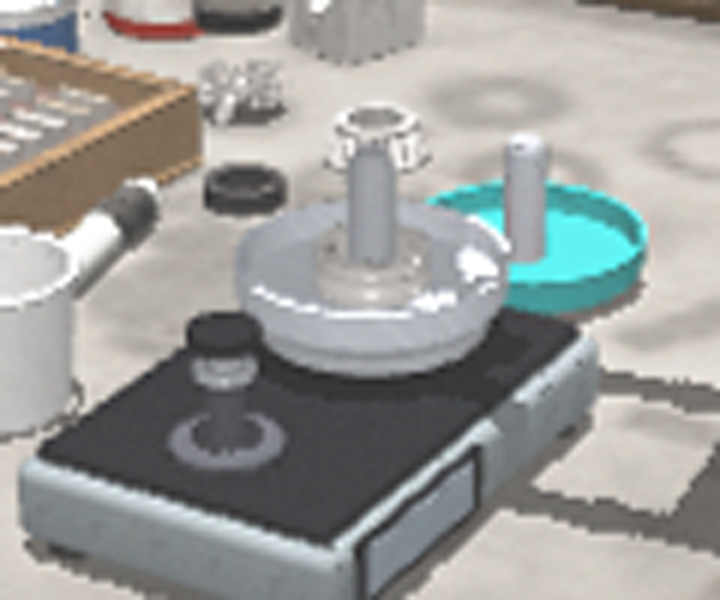

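The ring (about (375,265) in this crop) lies flat round the post on the bowl's floor. The bowl is still seated, the key is up, and the gripper is clear.

```bash
python3 -c "from workcell import finish_job; print(finish_job())"
```

```text
the job is handed in; nothing more can be done
None
```

The job is handed in with no verdict returned: by camera and force readings, the bowl is seated on the pan, the tare key was held past its click for over a second (depth judged from force), and the ring lies flat around the post.

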